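# Trip test of the blue-levered breaker box

### The arm

A 6-joint arm with a two-finger parallel gripper is mounted at the origin on a cart in front of the work surface, level with it; the furniture and walls round the work are solid. World frame = base frame: x ahead of the robot, y to its left, z up, the work surface at z = 0. Lengths are in m, angles in degrees, forces in N, time in s.
With the tool pointing down it reaches from about 0.4 to 0.825 m from the base axis. Payload 7 kg.
Tool frame: the origin (TCP) lies midway between the tips of the shut fingers; the grasp point (between the pads) lies 19 mm behind it; z points along the fingers, y is the line along which they close (so a half turn about z gives the same grasp; the last joint's range is limited). The gripper opens to 88 mm and grips with 3 to 60 N. Pads are 19 mm wide; open, the fingers measure 130 mm over their backs; the gripper's body (78 mm by 193 mm) begins 47 mm behind the grasp point.
Start: joints at [79.819, 20.546, 0.682, 0, -70.136, -16.507], TCP at [0.303, 0.603, 0.227] pointing down, gripper open.
Joint ranges: [-176.03, 176.03], [-82.01, 121.73], [-58.28, 71.71], [-173.87, 95.51], [-174.79, -0.11], [-173.66, 173.66]. Speed limits (degrees/s): [136.94, 136.94, 172.46, 180, 180, 180].

### API

Orientations are given as [roll, pitch, yaw] about the fixed x, y, z axes, in that order (R = Rz(yaw) Ry(pitch) Rx(roll)).
In Python, from plant import ctrl gives the robot as it stands.
- The arm moves only by the tool step_arm, never from a script. Its argument "rows" is a list of rows, each a list of 3 entries, a list of its own where there are three numbers: the closure, from 0 (fully open) to 1 (shut), then the shift along the world's x, y, z in mm, then the turn, a rotation vector about the world's x, y, z in rad. A call has exactly 5 rows; each row is the pose to reach, as a shift and turn from the pose commanded when the call began; what a row does not reach only later rows make up. A row lasts 1/12 s, in which the tool goes at most 41.7 mm and 7.16 degrees, less where a joint would pass 70% of its speed; a pose out of reach is approached as far as the arm can. A call with a gripper value outside its range is refused whole. The fingers move at their own pace and stop on an object; the grip force is fixed at half the most. Time passes only in rows, so rows that repeat a pose let the fingers close, or fill a call up. It gives the time, the measured TCP pose, the force, the opening and the grip force at its end, in the units of the state.
- ctrl.get_obs(): the state, without advancing time (a new reading comes with each control period).
- ctrl.snapshot(name): name is "scene" or "side" or "wrist"; returns the picture (384x512x3 uint8, red, green, blue); there is no depth.
- ctrl.camera_model(name): a dict with "intrinsics" (3x3 intrinsics, pixels), "R" (3x3) and "t" (3): a world point X has camera coordinates R X + t. Camera axes: x right, y down, z forward; pixel columns grow to the right and rows downward; lengths in m; the calibration is good to about 2 mm. A picture is of the moment at which its call begins: read the wrist's pose just before it. camera_model takes no time and is no camera call; for the wrist camera it gives the pose at the moment of the call.
- ctrl.close_job(): hands the job in; it is judged then, once.
The state is a dict: "clock": time; "joint_pos": joint angles; "qvel": joint speeds; "tau": joint torques, N m; "tool_pos": TCP position; "orientation": TCP orientation; "force": force on the tool from outside, world axes, zero at the start; "moment": the same for the moment, N m; "opening": finger opening in m; "gripper_force": force on a finger pad.
Only numpy, scipy, OpenCV 4.12 (cv2) and the standard library are available. Lean on these libraries where they do the work, as an engineer would, in place of code of your own. Each camera call takes 0.05 s, during which the arm holds its last target. There are 200 camera calls.

### The job

Do the routine trip test on the breaker box with the blue lever: with the lever up, press its yellow test button fully down and hold it until the lever has dropped, let the button come back up, then lift the blue lever back to fully up, where it stays. Leave the box with the black lever untripped.

Things in the scene. Friction and masses are not known exactly. Their poses are not given: they have to be found in the camera images.
- blue_box: Breaker box with the blue lever, fixed; 140 x 104 mm, 105 high. Origin: centre of its foot on the table; x away from the robot (up the face's 15 degree slope), y left, z up. On the face a flat nose, 64 x 92 mm, top centre at (-12, 0, 88) mm: yellow button left (y = +26), lever right (y = -26). Beside the nose the cover lies 10 mm lower. A like box with a black lever stands left or right of it.
- blue_button_top (a point): Top centre of the yellow test button on the blue-levered box: round cap 20 mm across, 12 mm proud of the sloping nose; the point moves with it. It goes 7 mm straight into the face (15 degrees off vertical) against a spring, 1.4 N rising to 4.5 N, and springs back. By 6 mm the lever tips over and drops by itself within 0.5 s.
- blue_lever_tip (a point): Middle of the outer end of the blue lever (moves with it), a smooth plastic paddle 24 mm wide (box y), 10 mm thick, 42 mm from hinge to tip. The hinge runs along the box's y at (-11, -26, 85) mm in the box frame, so the lever swings in the box's x-z plane.
- blue_lever (a joint): 0 = fully up: leaning away from the robot, 0.34 rad past vertical (tip 14 mm beyond the hinge in box x, 40 mm above it). 0.85 rad = dropped: leaning to the robot, 0.51 rad off vertical (tip 21 mm before the hinge, 37 mm above it). Its weight keeps it at either end; pushed past vertical it falls on to fully up. Under 1 N moves it.
- blue_button (a joint): Travel of the yellow button of the blue-levered box: 0 = out, 0.007 m = fully pressed.
- black_lever (a joint): Angle of the other box's black lever: 0 = fully up, 0.85 rad = dropped. It is to stay up.
Things that resemble listed ones, but are neither listed nor needed, are in the scene too. Leave any red look-alike of the blue_box alone.

How it is judged (in metres and radians):
On the way, in this order (a step that is already met when the one before it is completed fails the run):
1. the test button of the blue box goes in while its lever is still up (value of joint blue_button above 0.001 m and value of joint blue_lever below 0.5 rad).
2. the blue box's test button is pressed in and its lever has dropped (value of joint blue_button above 0.004 m and value of joint blue_lever above 0.75 rad), for 0.05 s.
3. the button is released again with the lever still down (value of joint blue_button below 0.0015 m and value of joint blue_lever above 0.75 rad), for 0.1 s.
At the end, for the whole second after the job is handed in: the blue lever is fully up (within 0.1 rad), its test button is out (within 1.5 mm), and the black lever is still up (within 0.1 rad) (value of joint each of blue_lever, black_lever below 0.1 rad and value of joint blue_button below 0.0015 m); the robot touches nothing.
It fails at once if the black lever is tripped (value of joint black_lever above 0.5 rad).
It also fails if it takes over 32 s, if anything falls off the work surface, if the arm or the gripper's body presses on something with over 40 N, if the wrist force passes 120 N, or if a joint passes its speed limit or range.

## Working session

There is one attempt and no reset: what is moved stays moved. The work goes in short steps, Python scripts to look and compute and a tool call to move; the robot and the scene stay as the last step left them, time stands still between calls to the robot, and variables do not carry over. Pictures are saved under pics/ and viewed, at most 10 in all, crops included, and the job is handed in when it is done.

Besides the shell and the picture viewer there is one more tool, called by a JSON object that holds its "op" and its "data". step_arm: Moves the arm, as the interface text tells. Its arguments: {"type":"object","properties":{"rows":{"type":"array"}},"required":["rows"]}

```bash
mkdir -p pics; python3 - <<'E'
from plant import ctrl
import cv2,numpy as np
for n in("scene","side"):
    cv2.imwrite(f"pics/{n}0.png",ctrl.snapshot(n)[:,:,::-1])
    m=ctrl.camera_model(n);print(n,np.round(m["intrinsics"],1).tolist(),np.round(m["R"],3).tolist(),np.round(m["t"],3))
o=ctrl.get_obs();print(o["clock"],o["tool_pos"],o["orientation"],o["opening"])
E
```

```text
scene [[376.1, 0.0, 254.8], [0.0, 376.1, 193.8], [0.0, 0.0, 1.0]] [[0.846, -0.533, 0.001], [-0.368, -0.586, -0.722], [0.385, 0.61, -0.692]] [-0.559  0.093  1.177]
side [[476.0, 0.0, 257.1], [0.0, 476.0, 190.9], [0.0, 0.0, 1.0]] [[0.975, -0.22, -0.007], [-0.14, -0.594, -0.792], [0.17, 0.774, -0.61]] [-0.567  0.008  1.65 ]
0.1 [0.30299672 0.60264285 0.22569031] [ 1.79910566e+02 -9.27730253e-03 -2.66950505e+01] 0.08768629221245254
```

View pics/scene0.png

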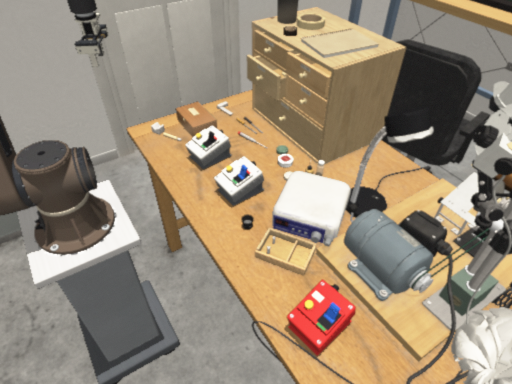

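View pics/side0.png

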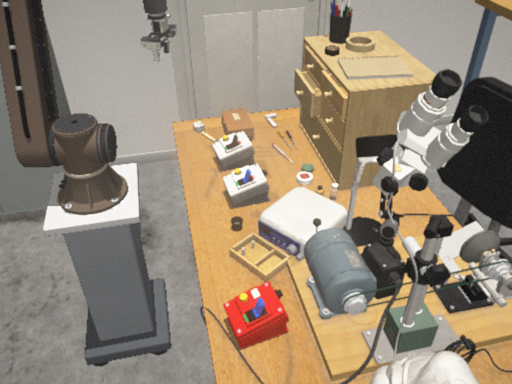

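Scene: the white box with the blue lever is at (240,178) and the white box with the black lever at (208,144). The red look-alike with a blue lever is at (322,315). I choose the white box with the blue lever, side view (246,184), and check it in a close crop.

```bash
python3 - <<'E'
import cv2,numpy as np
a=cv2.imread("pics/scene0.png")[120:210,180:280];b=cv2.imread("pics/side0.png")[125:215,205:285]
f=lambda i,k:cv2.resize(i,None,fx=k,fy=k,interpolation=cv2.INTER_CUBIC)
a=f(a,4.4);b=f(b,4.4);print(a.shape,b.shape)
cv2.imwrite("pics/crop.png",np.hstack([a,b]))
E
```

```text
(396, 440, 3) (396, 352, 3)
```

View pics/crop.png

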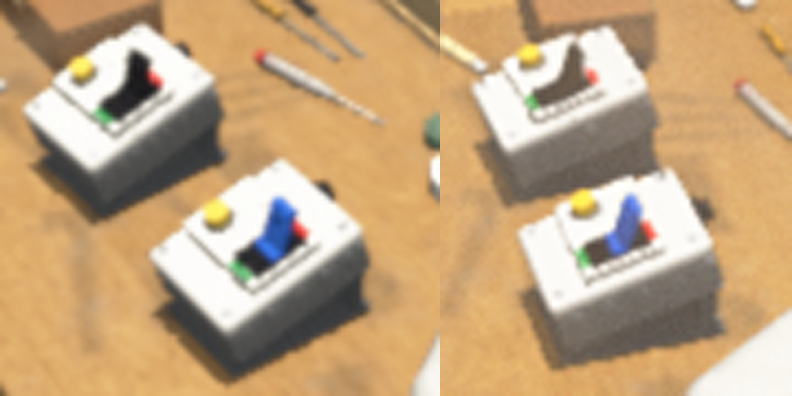

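The crop shows the blue lever leaning away from the robot, so it is up. The button is at crop (216,213) left and (584,203) right, and the lever tip is at (283,202) and (631,200).

```bash
cat >h.py <<'E'
import numpy as np,cv2
def P(m): return m["intrinsics"]@np.c_[m["R"],m["t"]]
def tri(P1,P2,a,b):
    X=cv2.triangulatePoints(P1,P2,np.float64(a).reshape(2,1),np.float64(b).reshape(2,1)).ravel();return X[:3]/X[3]
def proj(P,X): h=P@np.r_[X,1];return h[:2]/h[2]
E
python3 - <<'E'
from plant import ctrl
from h import *
A=P(ctrl.camera_model("scene"));B=P(ctrl.camera_model("side"))
L=dict(button=((216,213),(584,203)),tip=((283,202),(631,200)),cl=((152,255),(522,235)),ct=((283,160),(668,170)),cr=((365,232),(715,240)),cb=((232,330),(560,297)),bbut=((82,69),(530,55)),btip=((137,52),(573,47)))
for k,(a,b) in L.items():
    a=np.array(a)/4.4+[180,120]; b=(np.array(b)-[440,0])/4.4+[205,125]
    X=tri(A,B,a,b);print(k,X.round(3),(proj(A,X)-a).round(1),(proj(B,X)-b).round(1))
m=ctrl.camera_model("wrist");print(m["intrinsics"],m["R"],m["t"],-m["R"].T@m["t"])
E
```

```text
button [ 0.488 -0.116  0.092] [ 0.1 -0.7] [-0.2  0.4]
tip [ 0.514 -0.171  0.129] [ 0.1 -0.5] [-0.1  0.3]
cl [ 0.443 -0.096  0.056] [ 0.1 -0.5] [-0.1  0.3]
ct [ 0.558 -0.097  0.099] [ 0.1 -0.5] [-0.1  0.3]
cr [ 0.571 -0.194  0.096] [ 0.3 -1.7] [-0.4  1. ]
cb [ 0.451 -0.208  0.074] [ 0.7 -2.6] [-0.7  1.5]
bbut [0.484 0.099 0.096] [ 0.1 -0.8] [-0.1  0.5]
btip [0.513 0.053 0.127] [ 0.  -0.5] [-0.1  0.3]
[[322.91251431   0.         256.05802028]
 [  0.         322.91251431 194.02017049]
 [  0.           0.           1.        ]] [[-0.44954677 -0.893255    0.00179364]
 [-0.8584324   0.43257513  0.27563121]
 [-0.24698484  0.1223694  -0.96126178]] [ 0.67479794 -0.03417224  0.38906842] [0.37011268 0.56993862 0.38220519]
```

{"op": "step_arm", "data": {"rows": [[1, [9, -40, 0], [0, 0, 0.11]], [1, [18, -80, 0], [0, 0, 0.22]], [1, [27, -120, 0], [0, 0, 0.33]], [1, [36, -160, 0], [0, 0, 0.44]], [1, [45, -200, 0], [0, 0, 0.55]]]}}

```text
clock: 0.52
tool_pos: [0.3481, 0.4009, 0.2261]
orientation: [180.0, 0.0, 5.2]
force: [0.9, 0.2, 1.1]
opening: 0.0601
gripper_force: 0.0
```

{"op": "step_arm", "data": {"rows": [[1, [9, -40, 0], [0, 0, 0]], [1, [18, -80, 0], [0, 0, 0]], [1, [27, -120, 0], [0, 0, 0]], [1, [36, -160, 0], [0, 0, 0]], [1, [45, -200, 0], [0, 0, 0]]]}}

```text
clock: 0.93
tool_pos: [0.3928, 0.201, 0.2265]
orientation: [-180.0, 0.0, 4.9]
force: [1.6, -0.0, 0.7]
opening: 0.0263
gripper_force: 0.0
```

{"op": "step_arm", "data": {"rows": [[1, [9, -40, 0], [0, 0, 0]], [1, [18, -80, 0], [0, 0, 0]], [1, [27, -120, 0], [0, 0, 0]], [1, [36, -160, 0], [0, 0, 0]], [1, [45, -200, 0], [0, 0, 0]]]}}

```text
clock: 1.35
tool_pos: [0.4379, 0.0011, 0.2268]
orientation: [-180.0, -0.0, 4.9]
force: [1.6, 1.2, 0.2]
opening: 0.0009
gripper_force: 0.0
```

{"op": "step_arm", "data": {"rows": [[1, [9, -40, 0], [0, 0, 0]], [1, [18, -80, 0], [0, 0, 0]], [1, [27, -120, 0], [0, 0, 0]], [1, [27, -120, 0], [0, 0, 0]], [1, [27, -120, 0], [0, 0, 0]]]}}

```text
clock: 1.77
tool_pos: [0.4647, -0.1192, 0.2258]
orientation: [180.0, 0.1, 4.5]
force: [-0.4, -0.2, -0.2]
opening: 0.0004
gripper_force: 0.0
```

```bash
python3 - <<'E'
from plant import ctrl
from h import *
import pickle
m=ctrl.camera_model("wrist");i=ctrl.snapshot("wrist")
pickle.dump(m,open("w1.pkl","wb"));cv2.imwrite("pics/w1.png",i[:,:,::-1])
o=ctrl.get_obs();print(o["clock"],o["tool_pos"],o["orientation"],o["force"])
for X in([.488,-.116,.092],[.514,-.171,.129]):print(proj(P(m),X))
E
```

```text
1.8167 [ 0.46466585 -0.11792174  0.22598915] [-1.79990320e+02  7.21712017e-02  4.64708233e+00] [-0.82461398 -0.33157047  0.16431412]
[254.88795565 160.10007259]
[327.69697756 141.0404508 ]
```

View pics/w1.png

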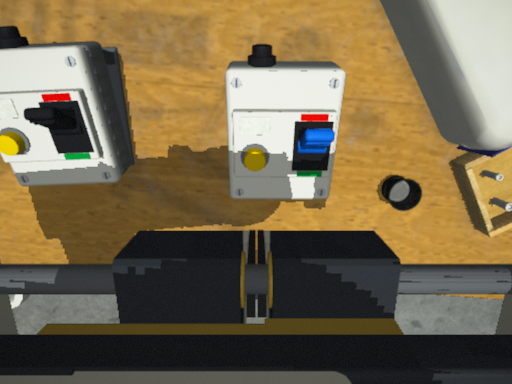

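The wrist view has +x up. The yellow button is at (255,155) and the blue lever, which is up, has its tip at about (319,133). The black box is well to the left at (60,115). I now combine the three views.

```bash
python3 - <<'E'
from plant import ctrl
from h import *
import pickle
from scipy.optimize import least_squares as ls
A=P(ctrl.camera_model("scene"));B=P(ctrl.camera_model("side"));W=P(pickle.load(open("w1.pkl","rb")))
obs=dict(button=[(229.1,168.4),(237.7,171.1),(255,154.5)],tip=[(244.3,165.9),(248.4,170.5),(319,133)])
for k,v in obs.items():
    r=ls(lambda X:np.concatenate([proj(p,X)-q for p,q in zip((A,B,W),v)]),[.5,-.14,.1]);print(k,r.x.round(4),r.fun.round(1))
# box model: nose/cover corner screws etc -> nominal local points
loc=dict(button=[-15.1,26,99.6],tip=[3,-26,125])
nose={ 'nl':((233,177),[-43,46,79.7]),'nr':((327,177),[-43,-46,79.7]),'ful':((235,111),[19,46,96.3]),'fur':((338,112),[19,-46,96.3])}
def f(p):
    c,s=np.cos(p[2]),np.sin(p[2]);R=np.array([[c,-s,0],[s,c,0],[0,0,1]])
    T=lambda l:R@(np.array(l)/1e3)+[p[0],p[1],p[3] if len(p)>3 else 0]
    e=[proj(Q,T(loc[k]))-q for k in loc for Q,q in zip((A,B,W),obs[k])]
    e+=[proj(W,T(l))-q for q,l in nose.values()]
    return np.concatenate(e)
for p0 in([.5,-.14,0],[.5,-.14,0,0]):
    r=ls(f,p0);print(r.x.round(4),r.fun.round(1))
    x=r.x;c,s=np.cos(x[2]),np.sin(x[2])
    for n,l in dict(loc,hinge=[-11,-26,85]).items():print(n,(x[:2]+[(c*l[0]-s*l[1])/1e3,(s*l[0]+c*l[1])/1e3]).round(4))
E
```

```text
button [ 0.4922 -0.1155  0.0893] [ 1.  -0.6  0.9  0.8 -0.3  0.5]
tip [ 0.5188 -0.1647  0.1224] [ 0.3 -0.5  0.9  0.5 -0.1  0.3]
[ 0.5134 -0.1398  0.0709] [ 1.9 -3.5  2.1 -2.  -0.6 -2.5  0.3 -1.   0.8  0.1  1.5  1.5  0.5  0.6
  2.2  1.3 -3.6  0.6  0.5  0.5]
button [ 0.4965 -0.115 ]
tip [ 0.5182 -0.1655]
hinge [ 0.5043 -0.1665]
[ 0.5128 -0.1403  0.071  -0.0062] [ 1.9 -1.9  2.  -0.3 -0.1 -2.9  0.3  0.7  0.7  1.7  0.5  1.5  1.4 -0.2
  1.2  0.5 -2.6  1.1 -0.8  1. ]
button [ 0.4959 -0.1154]
tip [ 0.5176 -0.166 ]
hinge [ 0.5037 -0.167 ]
```

{"op": "step_arm", "data": {"rows": [[1, [6, 1, -20], [0.005, -0.087, 0]], [1, [12, 1, -45], [0.01, -0.174, 0]], [1, [18, 2, -75], [0.018, -0.26, 0]], [1, [24, 2, -103], [0.018, -0.26, 0]], [1, [24, 2, -103], [0.018, -0.26, 0]]]}}

```text
clock: 2.23
tool_pos: [0.4851, -0.1138, 0.1189]
orientation: [179.8, -14.5, 4.9]
force: [-1.3, 0.0, -0.4]
opening: 0.0006
gripper_force: 0.0
```

```bash
python3 - <<'E'
from plant import ctrl
from h import *
i=ctrl.snapshot("scene")[110:230,170:310];j=ctrl.snapshot("side")[110:230,190:300]
m=ctrl.camera_model("wrist");w=ctrl.snapshot("wrist")
f=lambda i:cv2.resize(i,None,fx=2.4,fy=2.4,interpolation=3)[:,:,::-1]
top=np.hstack([f(i),f(j)]);ww=w[80:380,:,::-1]
c=np.zeros((588,max(top.shape[1],512),3),np.uint8);c[:288,:top.shape[1]]=top;c[288:,:512]=ww
cv2.imwrite("pics/c2.png",c)
o=ctrl.get_obs();print(o["clock"],o["tool_pos"],o["orientation"],o["force"],proj(P(m),o["tool_pos"]))
E
```

```text
2.3833 [ 0.49040571 -0.11384151  0.12502035] [179.74547921 -14.959875     4.99108306] [ 0.80866367 -0.57137598  1.04688541] [257.07872971 245.9315254 ]
```

View pics/c2.png

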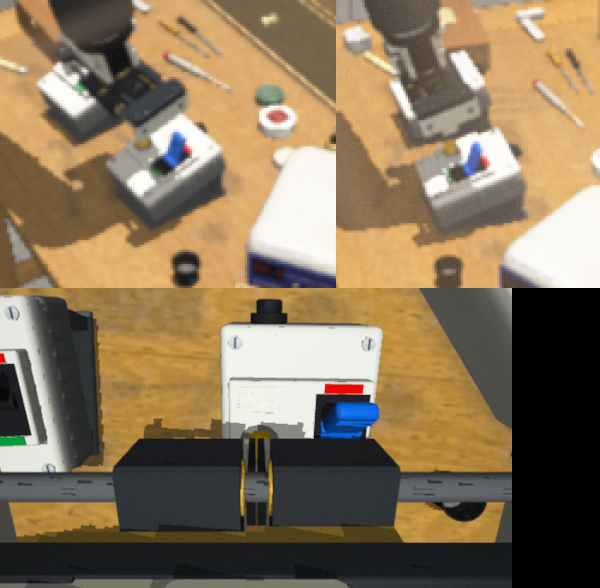

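The fingertips are above the yellow button, which shows just behind them at wrist (260,228). The lever is still up and the tool is clear of everything. Pressing along the face normal.

{"op": "step_arm", "data": {"rows": [[1, [2, -1, -6], [0, 0, 0]], [1, [3, -1, -12], [0, 0, 0]], [1, [5, -1, -18], [0, 0, 0]], [1, [6, -1, -22], [0, 0, 0]], [1, [6, -1, -22], [0, 0, 0]]]}}

```text
clock: 2.8
tool_pos: [0.4949, -0.1161, 0.1005]
orientation: [179.8, -14.8, 4.8]
force: [0.4, -0.3, 1.1]
opening: 0.0007
gripper_force: 0.0
```

{"op": "step_arm", "data": {"rows": [[1, [0.5, 0, -1.5], [0, 0, 0]], [1, [0.8, 0, -3], [0, 0, 0]], [1, [1, 0, -4], [0, 0, 0]], [1, [1, 0, -4], [0, 0, 0]], [1, [1, 0, -4], [0, 0, 0]]]}}

```text
clock: 3.22
tool_pos: [0.4962, -0.116, 0.0977]
orientation: [179.8, -14.9, 4.9]
force: [-0.7, -1.1, 2.1]
opening: 0.0006
gripper_force: 1.1
```

{"op": "step_arm", "data": {"rows": [[1, [0.5, 0, -1.5], [0, 0, 0]], [1, [0.8, 0, -3], [0, 0, 0]], [1, [1, 0, -4], [0, 0, 0]], [1, [1, 0, -4], [0, 0, 0]], [1, [1, 0, -4], [0, 0, 0]]]}}

```text
clock: 3.63
tool_pos: [0.4974, -0.1159, 0.0936]
orientation: [179.8, -14.9, 4.9]
force: [-1.4, -0.6, 3.5]
opening: 0.0006
gripper_force: 2.0
```

{"op": "step_arm", "data": {"rows": [[1, [0.3, 0, -1], [0, 0, 0]], [1, [0.5, 0, -2], [0, 0, 0]], [1, [0.8, 0, -3], [0, 0, 0]], [1, [0.8, 0, -3], [0, 0, 0]], [1, [0.8, 0, -3], [0, 0, 0]]]}}

```text
clock: 4.05
tool_pos: [0.4979, -0.116, 0.0924]
orientation: [179.8, -15.0, 4.9]
force: [-17.5, 4.9, 32.3]
opening: 0.0004
gripper_force: 17.8
```

```bash
python3 - <<'E'
from plant import ctrl
from h import *
w=ctrl.snapshot("wrist");i=ctrl.snapshot("scene")[110:230,170:310]
o=ctrl.get_obs();print(o["clock"],o["tool_pos"],o["force"])
c=np.zeros((384,512+420,3),np.uint8);c[:,:512]=w;c[:360,512:]=cv2.resize(i,(420,360),interpolation=3)
cv2.imwrite("pics/c3.png",cv2.resize(c,None,fx=.85,fy=.85)[:,:,::-1])
E
```

```text
4.15 [ 0.49787808 -0.11601718  0.09242454] [-18.4622718    4.33753387  32.60778503]
```

View pics/c3.png

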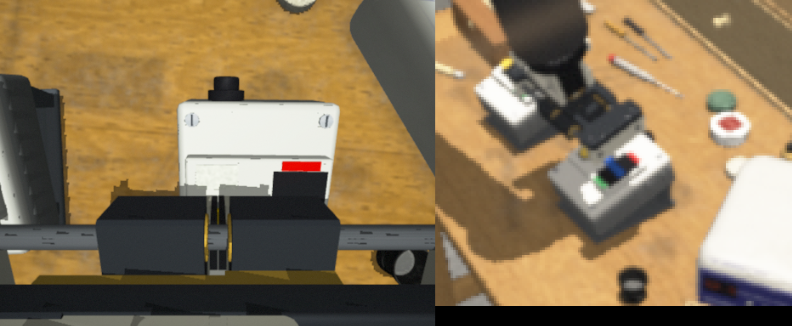

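The button is bottomed out at 32 N. In the scene view the blue lever now leans towards the robot. I ease off slightly and hold, then retreat along the normal.

{"op": "step_arm", "data": {"rows": [[1, [-0.5, 0, 2], [0, 0, 0]], [1, [-0.5, 0, 2], [0, 0, 0]], [1, [-0.5, 0, 2], [0, 0, 0]], [1, [-0.5, 0, 2], [0, 0, 0]], [1, [-0.5, 0, 2], [0, 0, 0]]]}}

```text
clock: 4.57
tool_pos: [0.4976, -0.1159, 0.0929]
orientation: [179.8, -15.0, 4.9]
force: [-5.6, 2.0, 10.8]
opening: 0.0004
gripper_force: 5.8
```

{"op": "step_arm", "data": {"rows": [[1, [-2, 0, 6], [0, 0, 0]], [1, [-4, 0, 14], [0, 0, 0]], [1, [-10, 0, 35], [0, 0, 0]], [1, [-17, 0, 65], [0, 0, 0]], [1, [-17, 0, 65], [0, 0, 0]]]}}

```text
clock: 4.98
tool_pos: [0.4821, -0.1158, 0.1627]
orientation: [179.8, -15.3, 4.9]
force: [2.0, -0.7, 0.1]
opening: 0.0002
gripper_force: 0.0
```

```bash
python3 - <<'E'
from plant import ctrl
from h import *
m=ctrl.camera_model("wrist");w=ctrl.snapshot("wrist")
o=ctrl.get_obs();print(o["clock"],o["tool_pos"],o["orientation"],o["force"])
c,s=np.cos(.071),np.sin(.071)
B=lambda l:np.array([.5145+(c*l[0]-s*l[1])/1e3,-.1405+(s*l[0]+c*l[1])/1e3,l[2]/1e3])
for n,l in dict(btn=[-15.1,26,99.6],drop=[-32,-26,122],hinge=[-11,-26,85],nl=[-43,46,79.7],nr=[-43,-46,79.7]).items():print(n,B(l).round(4),proj(P(m),B(l)).round())
cv2.imwrite("pics/w4.png",w[:,:,::-1])
E
```

```text
5.0333 [ 0.48174661 -0.11565867  0.16078699] [179.78887258 -15.25086979   4.8725024 ] [ 0.46897868 -0.71612117 -0.34145251]
btn [ 0.4976 -0.1156  0.0996] [258. 211.]
drop [ 0.4844 -0.1687  0.122 ] [337. 240.]
hinge [ 0.5054 -0.1672  0.085 ] [325. 205.]
nl [ 0.4683 -0.0977  0.0797] [232. 244.]
nr [ 0.4749 -0.1894  0.0797] [348. 246.]
```

View pics/w4.png

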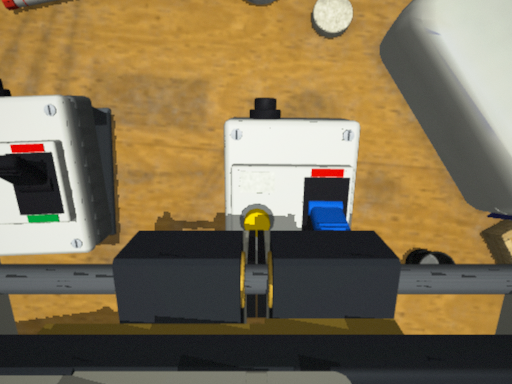

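The button is out again at (257,218). The blue lever is dropped towards the robot at about (328,217), and the black lever is still up. Next I go behind the blue lever and down.

{"op": "step_arm", "data": {"rows": [[1, [-19, -28, 0], [0, 0, 0]], [1, [-37, -55, 0], [0, 0, 0]], [1, [-37, -55, -25], [0, 0, 0]], [1, [-37, -55, -53], [0, 0, 0]], [1, [-37, -55, -53], [0, 0, 0]]]}}

```text
clock: 5.45
tool_pos: [0.4395, -0.1713, 0.1]
orientation: [179.9, -14.5, 4.7]
force: [-1.2, 0.9, -0.5]
opening: 0.0005
gripper_force: 0.0
```

{"op": "step_arm", "data": {"rows": [[1, [8, 0.5, 0], [0, 0, 0]], [1, [16, 1, 0], [0, 0, 0]], [1, [24, 1.5, 0], [0, 0, 0]], [1, [30, 2, 0], [0, 0, 0]], [1, [34, 2, 0], [0, 0, 0]]]}}

```text
clock: 5.87
tool_pos: [0.4793, -0.1686, 0.1054]
orientation: [179.8, -15.0, 4.9]
force: [0.2, 0.9, 0.3]
opening: 0.0003
gripper_force: 0.1
```

{"op": "step_arm", "data": {"rows": [[1, [3, 0, 0], [0, 0, 0]], [1, [6, 0.5, 0], [0, 0, 0]], [1, [9, 0.5, 0], [0, 0, 0]], [1, [12, 1, 0], [0, 0, 0]], [1, [12, 1, 0], [0, 0, 0]]]}}

```text
clock: 6.28
tool_pos: [0.4901, -0.1679, 0.1047]
orientation: [179.8, -15.0, 4.9]
force: [-0.1, 0.1, -0.3]
opening: 0.0006
gripper_force: 0.0
```

```bash
python3 - <<'E'
from plant import ctrl
from h import *
w=ctrl.snapshot("wrist");i=ctrl.snapshot("scene")[110:230,170:310]
o=ctrl.get_obs();print(o["clock"],o["tool_pos"],o["force"])
c=np.zeros((384,512+420,3),np.uint8);c[:,:512]=w;c[:360,512:]=cv2.resize(i,(420,360),interpolation=3)
cv2.imwrite("pics/c5.png",cv2.resize(c,None,fx=.85,fy=.85)[:,:,::-1])
E
```

```text
6.3833 [ 0.48943876 -0.16791976  0.10454473] [ 0.54132996  0.07931846 -0.10911303]
```

View pics/c5.png

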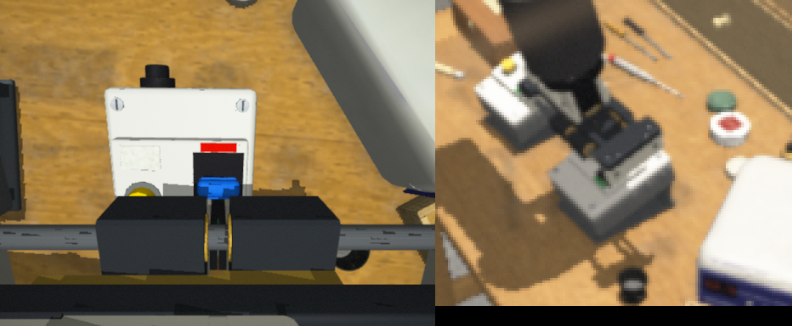

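The lever is now ahead of the fingertips, at about (218,187) in the wrist part. I push a few mm more, then retreat and look.

{"op": "step_arm", "data": {"rows": [[1, [1.5, 0, 0], [0, 0, 0]], [1, [3, 0, 0], [0, 0, 0]], [1, [4, 0, 0], [0, 0, 0]], [1, [4, 0, 0], [0, 0, 0]], [1, [4, 0, 0], [0, 0, 0]]]}}

```text
clock: 6.8
tool_pos: [0.4935, -0.1679, 0.1045]
orientation: [179.8, -14.9, 4.9]
force: [-0.8, -0.8, -1.9]
opening: 0.0004
gripper_force: 0.0
```

{"op": "step_arm", "data": {"rows": [[1, [-8, 0, 0], [0, 0, 0]], [1, [-25, 0, 0], [0, 0, 0]], [1, [-40, 0, 10], [0, 0, 0]], [1, [-45, 0, 45], [0, 0, 0]], [1, [-45, 0, 80], [0, 0, 0]]]}}

```text
clock: 7.22
tool_pos: [0.4449, -0.168, 0.1838]
orientation: [179.8, -14.7, 4.8]
force: [2.2, 1.2, -0.9]
opening: 0.0005
gripper_force: 0.0
```

{"op": "step_arm", "data": {"rows": [[1, [0, 0, 25], [-0.009, 0.12, 0]], [1, [0, 0, 30], [-0.018, 0.24, 0]], [1, [0, 0, 30], [-0.018, 0.26, 0]], [1, [0, 0, 30], [-0.018, 0.26, 0]], [1, [0, 0, 30], [-0.018, 0.26, 0]]]}}

```text
clock: 7.63
tool_pos: [0.448, -0.1678, 0.2137]
orientation: [-180.0, 0.0, 4.8]
force: [-0.2, 0.7, 0.4]
opening: 0.0001
gripper_force: 0.0
```

```bash
python3 - <<'E'
from plant import ctrl
from h import *
w=ctrl.snapshot("wrist");i=ctrl.snapshot("scene")[110:230,170:310]
o=ctrl.get_obs();print(o["clock"],o["tool_pos"],o["force"])
c=np.zeros((384,512+420,3),np.uint8);c[:,:512]=w;c[:360,512:]=cv2.resize(i,(420,360),interpolation=3)
cv2.imwrite("pics/c6.png",cv2.resize(c,None,fx=.85,fy=.85)[:,:,::-1])
E
```

```text
7.7333 [ 0.44729607 -0.16792058  0.21392412] [-0.48810047 -0.14432264  0.00106897]
```

View pics/c6.png

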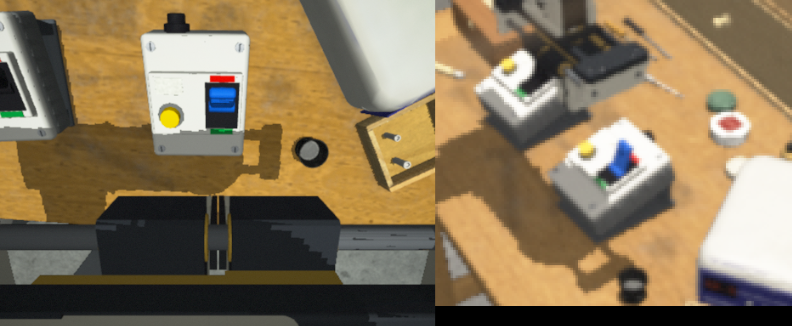

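The blue lever leans away from the robot again: its tip projects to scene (245,166), against (244,166) at the start. The button is out and the gripper is clear. I check the blue and black levers against the first picture, then hand in.

```bash
python3 - <<'E'
from plant import ctrl
from h import *
b=cv2.imread("pics/scene0.png");a=ctrl.snapshot("scene")[:,:,::-1]
def blob(i):
    h=cv2.cvtColor(np.ascontiguousarray(i[150:200,215:275]),cv2.COLOR_BGR2HSV);ys,xs=np.nonzero(cv2.inRange(h,(105,120,60),(125,255,255)));return len(xs),xs.mean()+215,ys.mean()+150,xs.max()+215,ys.min()+150
A,B=blob(b),blob(a);print(A,B)
if np.hypot(A[1]-B[1],A[2]-B[2])<1: print(ctrl.close_job())
E
```

```text
(73, np.float64(242.3972602739726), np.float64(172.57534246575344), np.int64(246), np.int64(165)) (73, np.float64(242.46575342465752), np.float64(172.64383561643837), np.int64(246), np.int64(165))
the job is handed in; nothing more can be done
None
```

I did the trip test on the blue-levered box and handed the job in at about 7.8 s. The button was pressed fully down, the lever dropped, the button came back up, and the lever is back up, matching the first picture to within 0.1 pixel. I never touched the black-levered box and its lever was still up when last seen clearly, but I didn't measure it again before handing in, and no verdict came back.

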